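# Free the heat sink and stand it in the vise

### The arm

A 7-joint arm with a two-finger parallel gripper is mounted at the origin on the work surface. World frame = base frame: x ahead of the robot, y to its left, z up, the work surface at z = 0. Lengths are in m, angles in rad, forces in N, time in s.
With the tool pointing down it reaches from about 0.425 to 0.925 m from the base axis. Payload 6.8 kg.
Tool frame: the origin (TCP) lies on the centre line of the jaws, within the pads' length; the fingertips stand 14 mm ahead of it and the grasp point (between the pads) lies 5 mm behind it; z points along the fingers, y is the line along which they close (so a half turn about z gives the same grasp; the last joint's range is limited). The gripper opens to 85 mm and grips with 20 to 120 N. Pads are 22 mm wide; open, the fingers measure 114 mm over their backs; the gripper's body (76 mm by 85 mm) begins 54 mm behind the grasp point. The pads swing forward as they close: fully open they stand 13 mm farther back than shut.
Start: joints at [1.066, 0.477, 0.022, 1.555, -0.011, 1.109, -0.083], TCP at [0.261, -0.623, 0.212] pointing down, gripper open.
Joint ranges: [-2.96, 2.96], [-0.34, 2.1], [-1.41, 1.46], [0.24, 2.44], [-1.37, 4.51], [0.17, 1.92], [-2.96, 2.96]. Speed limits (rad/s): [2.39, 2.39, 3.14, 3.14, 3.14, 3.14, 3.14].

### API

Orientations are given as a unit quaternion [w, x, y, z].
In Python, from station import bot gives the robot as it stands. The module is installed in compiled form; this text tells all that it offers.
- The arm moves only by the tool drive_tool, never from a script. Its argument "commands" is a list of rows, each an object with "hand": the opening, from 0 (shut) to 1 (fully open); "translation": the shift along the world's x, y, z in mm, a list of three; "angular": the turn, a rotation vector about the world's x, y, z in rad, a list of three. In form: [{"hand": hand, "translation": [tx, ty, tz], "angular": [ax, ay, az]}, ...]. A call has 1 to 12 rows; each row is the pose to reach, as a shift and turn from the pose commanded when the call began; what a row does not reach only later rows make up. A row lasts 1/8 s, in which the tool goes at most 62.5 mm and 10.7 degrees, less where a joint would pass 70% of its speed; a pose out of reach is approached as far as the arm can. A call with a gripper value outside its range is refused whole. The fingers move at their own pace and stop on an object; "force" is the grip in N (left out, the last holds). Time passes only in rows, so rows that repeat a pose let the fingers close. It gives the time, the measured TCP pose, the force, the opening and the grip force at its end, in the units of the state.
- bot.get_obs(): the state, without advancing time (a new reading comes with each control period).
- bot.read_camera(name): name is "scene" or "top" or "wrist"; returns the picture (400x640x3 uint8, red, green, blue); there is no depth.
- bot.camera_model(name): a dict with "fx", "fy", "cx", "cy" (pixels), "view" (4x4, takes a point from world to camera coordinates). Camera axes: x right, y up, looking along -z (the intrinsics and any distortion apply to the point x, -y, -z); pixel columns grow to the right and rows downward; lengths in m; the calibration is good to about 2 mm. A picture is of the moment at which its call begins: read the wrist's pose just before it. camera_model takes no time and is no camera call; for the wrist camera it gives the pose at the moment of the call.
- bot.hand_in(): hands the job in; it is judged then, once.
Trained networks look in the newest picture that a camera, given by its name, has taken for a name from the list of things; names that differ only in an ending like _2 or _b are one class to them, and where a whole thing is asked for, a point or a joint stands for the part that bears it (a point fixed in the world has none). Each returns a list of dicts, best first, with "score" (0 to 1); they miss things now and then, are a little off and sometimes report something else, mostly with a low value. They report only what shows in the picture. A call takes as long as a camera call. They do not tell look-alikes from the thing itself.
- bot.find_in(camera, query): "position" ([column, row] in pixels, amid what is visible of it).
- bot.outline_of(camera, query): "pixels" (400x640 bool, what is visible of it) and "position" ([column, row] in pixels, amid what is visible of it).
The state is a dict: "t": time; "q": joint angles; "joint_vel": joint speeds; "joint_torque": joint torques, N m; "eef_pos": TCP position; "tool_rot": TCP orientation; "contact_force": force on the tool from outside, world axes, zero at the start; "torque": the same for the moment, N m; "gripper_width": opening from 0.0 (shut) to 1.0 (fully open); "grasp_force": force on a finger pad.
Only numpy, scipy, OpenCV 4.12 (cv2) and the standard library are available. Lean on these libraries where they do the work, as an engineer would, in place of code of your own. Each camera call takes 0.05 s, during which the arm holds its last target. There are 200 camera calls.

### The job

The finned heat sink on the plywood board is hemmed in by the black enclosure half and the terminal block: set both of these down upright on the black rubber mat, then stand the heat sink upright in the open gap of the bench vise, along the jaws and centred on their length. After that put the enclosure half and the terminal block back on the board, each exactly where and as it stood at the start. Do not topple or shove the hex spacer rod or the copper-clad blank that lie about.

Things in the scene. Friction and masses are not known exactly. Their poses are not given: they have to be found in the camera images.
- heatsink: Aluminium heat sink standing upright on the board, a plate 16 mm thick (x), 90 mm long (y), 70 mm high (z), vertical fins on its -x face; 0.16 kg. Origin: centre of its underside. Pick it across its 16 mm thickness near the top. At the start the enclosure half and the terminal block stand 8 mm from its two faces, too close for a finger.
- enclosure: Black plastic enclosure half, an open-topped box 44 mm (x) by 64 mm (y), 36 mm high, walls 3 mm, with a screw boss in each inner corner; 0.06 kg. Origin: centre of its underside. It stands in front of or beyond the heat sink (drawn afresh), its 64 mm side along the heat sink; pick it by its two ends, across the 64 mm (its y).
- terminal: Grey terminal block with two rows of tin-plated screws between partitions, 44 mm (x) by 58 mm (y), 30 mm high; 0.12 kg. Origin: centre of its underside. It stands on the other side of the heat sink from the enclosure half; pick it by its two ends, across the 58 mm (its y).
- board: Plywood board 180 mm (x) by 120 mm (y), 8 mm thick, fixed on the bench. Origin: centre of its underside; top at z = 8 mm. The row enclosure half / heat sink / terminal block (either way round) stands along its x axis, the heat sink at its middle and the other two centred 38 mm to either side; the things' y axes are parallel to its y axis.
- mat: Side area: empty black rubber mat 190 mm (x) by 140 mm (y), 3 mm thick, fixed on the bench. Origin: centre of its underside. Holds the two cleared things side by side along its x axis.
- vise: Cast iron bench vise, bolted down, jaws 80 mm long along its y axis and 31 mm thick each, open by 34 mm along its x axis; jaw tops 75 mm above the bench. Not to be tightened or moved. Its screw and tommy bar reach 103 mm to -x of the origin, its tail 96 mm to +x. Origin: on the bench under the middle of the gap.
- vise_floor (a point): Middle of the floor of the vise's gap, on the flat slide (50 mm wide in y) that the heat sink's underside is to rest on, 45 mm above the bench and 30 mm below the jaw tops. Axes as the vise's: y along the jaws, x across the gap.
- hexrod: Bystander: steel hex spacer rod standing on end, 14 mm across flats, 60 mm high. Origin: centre of its underside.
- copperblank: Bystander: copper-clad circuit board blank lying flat, 100 by 70 mm, 2 mm thick. Origin: centre of its underside.
Things that resemble listed ones, but are neither listed nor needed, are in the scene too. Several things have the shape of the mat; the one meant has the colours described above.

How it is judged:
On the way, in this order (a step that is already met when the one before it is completed fails the run):
1. the enclosure half and the terminal block both stand on the mat, let go (x of enclosure in the frame of mat between -0.095 and 0.095 m and y of enclosure in the frame of mat between -0.07 and 0.07 m and z of enclosure in the frame of mat between -0.001 and 0.008 m and angle between each of enclosure, terminal's own z axis and vertical below 0.15 rad and contact force between the fingers and enclosure below 0.3 N and linear speed of each of enclosure, terminal below 0.02 m/s and x of terminal in the frame of mat between -0.095 and 0.095 m and y of terminal in the frame of mat between -0.07 and 0.07 m and z of terminal in the frame of mat between -0.001 and 0.008 m and contact force between the fingers and terminal below 0.3 N), for 0.2 s.
2. the heat sink stands in the vise, let go, while both others are on the mat (all of step 1 and x of heatsink in the frame of vise_floor between -0.014 and 0.014 m and y of heatsink in the frame of vise_floor between -0.015 and 0.015 m and z of heatsink in the frame of vise_floor between -0.003 and 0.006 m and angle between heatsink's own z axis and vertical below 0.15 rad and contact force between the fingers and heatsink below 0.3 N and linear speed of heatsink below 0.02 m/s), for 0.2 s.
At the end, for the whole second after the job is handed in: Heat sink upright (0.15 rad) on the floor of the vise gap, within 15 mm of the middle of the jaws; enclosure half and terminal block upright within 15 mm of where each stood, square to the board within 0.26 rad; all released and at rest (x of heatsink in the frame of vise_floor between -0.014 and 0.014 m and y of heatsink in the frame of vise_floor between -0.015 and 0.015 m and z of heatsink in the frame of vise_floor between -0.003 and 0.006 m and angle between each of heatsink, enclosure, terminal's own z axis and vertical below 0.15 rad and contact force between the fingers and heatsink below 0.3 N and linear speed of each of heatsink, enclosure, terminal below 0.02 m/s and distance of each of enclosure, terminal from where it was at the start of the episode below 0.015 m and angle between the y axis of each of enclosure, terminal and the y axis of board, either way round below 0.26 rad and contact force between the fingers and enclosure below 0.3 N and contact force between the fingers and terminal below 0.3 N); the robot touches nothing.
It fails at once if the hex spacer rod is toppled or shoved more than 30 mm (angle between hexrod's own z axis and vertical above 0.5 rad or distance of hexrod from where it was at the start of the episode above 0.03 m).
It fails at once if the copper-clad blank is shoved more than 30 mm (distance of copperblank from where it was at the start of the episode above 0.03 m).
It also fails if it takes over 138 s, if anything falls off the work surface, if the arm or the gripper's body presses on something with over 40 N, if the wrist force passes 120 N, or if a joint passes its speed limit or range.

## Working session

There is one attempt and no reset: what is moved stays moved. The work goes in short steps, Python scripts to look and compute and a tool call to move; the robot and the scene stay as the last step left them, time stands still between calls to the robot, and variables do not carry over. Pictures are saved under pics/ and viewed, at most 14 in all, crops included, and the job is handed in when it is done.

Besides the shell and the picture viewer there is one more tool, called after "Request:" by a JSON object that holds its "method" and its "body". drive_tool: Moves the arm, as the interface text tells. Its arguments: {"type":"object","properties":{"commands":{"type":"array","items":{"type":"object","properties":{"hand":{"type":"number"},"translation":{"type":"array","items":{"type":"number"}},"angular":{"type":"array","items":{"type":"number"}}}}},"force":{"type":"number"}},"required":["commands"]}

```bash
mkdir -p pics; cat > h.py <<'E'
import numpy as np, cv2
from station import bot
def save(cam,name):
    im=bot.read_camera(cam); cv2.imwrite(f'pics/{name}.png',cv2.cvtColor(im,cv2.COLOR_RGB2BGR)); return im
def ray(cam,uv,m=None):
    m=m or bot.camera_model(cam); V=np.array(m['view']); R=V[:3,:3]; o=-R.T@V[:3,3]
    d=np.array([(uv[0]-m['cx'])/m['fx'],-(uv[1]-m['cy'])/m['fy'],-1.]); return o,R.T@d
def atz(cam,uv,z,m=None):
    o,d=ray(cam,uv,m); return o+d*(z-o[2])/d[2]
def proj(cam,p,m=None):
    m=m or bot.camera_model(cam); V=np.array(m['view']); c=V[:3,:3]@np.asarray(p)+V[:3,3]
    return np.array([m['cx']+m['fx']*c[0]/-c[2], m['cy']+m['fy']*-c[1]/-c[2]])
E
python3 - <<'E'
from h import *
a=save('scene','s0');b=save('top','t0')
print({k:v for k,v in bot.camera_model('top').items()}); print(bot.camera_model('scene').keys())
for c in ('top','scene'):
  for q in ('heatsink','enclosure','terminal','board','mat','vise','hexrod','copperblank'):
    print(c,q,[(round(r['score'],2),np.round(r['position']).tolist()) for r in bot.find_in(c,q)])
o=bot.get_obs();print(o['t'],o['eef_pos'],o['tool_rot'],o['gripper_width'])
E
```

```text
{'fx': 431.23453430187806, 'fy': 431.23453430187806, 'cx': 322.14250661300673, 'cy': 202.15588321599023, 'view': array([[ 0.02210032, -0.99959573,  0.01788738,  0.09976593],
       [ 0.9875325 ,  0.02461584,  0.15547867, -0.44246257],
       [-0.15585612,  0.01422824,  0.98767729, -1.17176795],
       [ 0.        ,  0.        ,  0.        ,  1.        ]])}
dict_keys(['fx', 'fy', 'cx', 'cy', 'view'])
top heatsink [(0.81, [254.0, 180.0])]
top enclosure [(0.86, [254.0, 167.0])]
top terminal [(0.79, [262.0, 193.0]), (0.36, [462.0, 184.0])]
top board [(0.77, [260.0, 185.0])]
top mat [(0.77, [467.0, 298.0]), (0.69, [262.0, 194.0]), (0.66, [163.0, 196.0]), (0.63, [355.0, 162.0]), (0.59, [224.0, 275.0])]
top vise [(0.78, [463.0, 184.0]), (0.19, [256.0, 165.0])]
top hexrod []
top copperblank []
scene heatsink [(0.81, [348.0, 232.0])]
scene enclosure [(0.7, [338.0, 250.0]), (0.7, [237.0, 151.0]), (0.17, [276.0, 205.0])]
scene terminal [(0.49, [356.0, 228.0])]
scene board [(0.65, [348.0, 255.0])]
scene mat [(0.72, [277.0, 204.0]), (0.67, [429.0, 221.0]), (0.64, [426.0, 297.0]), (0.57, [310.0, 120.0])]
scene vise []
scene hexrod [(0.52, [336.0, 199.0])]
scene copperblank [(0.91, [262.0, 261.0])]
0.9 [ 0.26087115 -0.62257501  0.21181746] [9.89838026e-06 9.80380505e-01 1.97114348e-01 4.06199616e-07] 0.9959752850160969
```

View pics/t0.png

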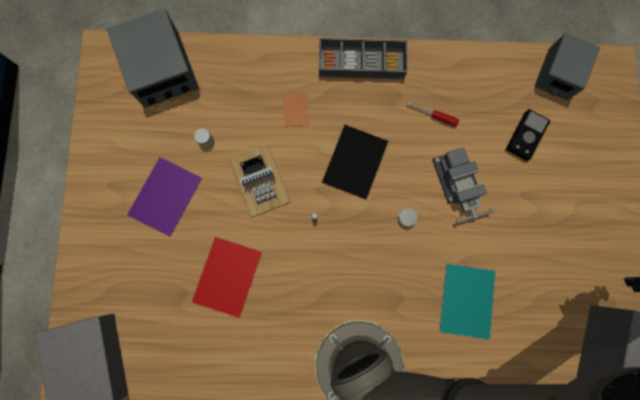

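View pics/s0.png

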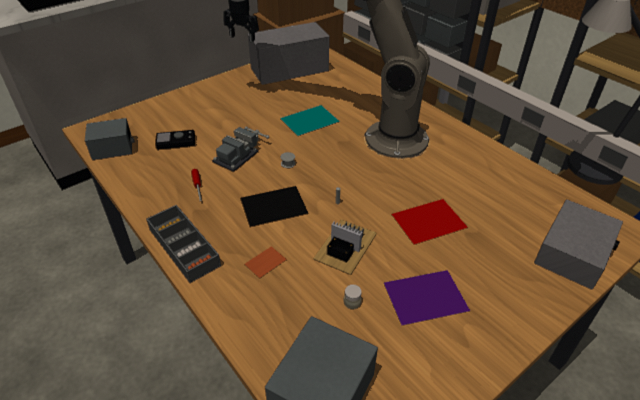

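The top view shows the board at (260,185), with the enclosure half on the far side and the terminal nearer. The vise is at (463,184), the hex rod at (314,217) and the copper blank at (295,110). The mat-shaped candidates are black (355,162), purple (163,196), red (226,276) and teal (467,301). The black one fits "black rubber mat". I'll confirm it in an enlarged crop together with the board and vise.

```bash
python3 - <<'E'
from h import *
im=cv2.imread('pics/t0.png'); c=cv2.resize(im[120:240,220:510],None,fx=2.75,fy=2.75,interpolation=cv2.INTER_CUBIC); cv2.imwrite('pics/t0c.png',c)
def rect(mask,z):
    n,l,s,ce=cv2.connectedComponentsWithStats(mask.astype(np.uint8)); i=1+np.argmax(s[1:,4])
    pts=cv2.findContours((l==i).astype(np.uint8),0,1)[0][0][:,0]
    P=np.array([atz('top',p,z,m)[:2] for p in pts]); r=cv2.minAreaRect((P*1000).astype(np.float32)); return r
m=bot.camera_model('top')
g=im.astype(int); mk=np.zeros(im.shape[:2],bool); mk[115:205,315:395]=(g.max(2)<45)[115:205,315:395]
print('mat',rect(mk,.003))
for o in bot.outline_of('top','mat')[:5]: print(o['position'],rect(o['pixels'],.003))
for o in bot.outline_of('top','board')[:1]: print('board',rect(o['pixels'],.008))
for n,uv,z in(('board',(260,184),.008),('vise',(463,184),.07),('hex',(314,217),.03),('copper',(295,110),.002)): print(n,atz('top',uv,z,m))
print('base',atz('top',(358,362),0.0,m))
E
```

```text
mat ((568.1593017578125, 17.08698272705078), (133.27638244628906, 183.24822998046875), 70.16839599609375)
[469.3, 301.5] ((176.40231323242188, -301.6730041503906), (139.62139892578125, 189.03562927246094), 82.93093872070312)
[226.6, 273.6] ((228.3941192626953, 369.7994689941406), (140.7950439453125, 191.2649383544922), 73.35222625732422)
[166.3, 196.8] ((449.63287353515625, 559.4888916015625), (143.68055725097656, 192.96994018554688), 65.07716369628906)
[351.7, 161.5] ((567.0347290039062, 16.07874298095703), (139.4424285888672, 190.51222229003906), 70.13786315917969)
board ((501.3352355957031, 291.3189697265625), (187.92076110839844, 120.46963500976562), 23.73628807067871)
board [0.49229881 0.2890874  0.008     ]
vise [ 0.4943374  -0.27477179  0.07      ]
hex [0.39812968 0.13185654 0.03      ]
copper [0.71965186 0.19629784 0.002     ]
base [0.00773087 0.00240698 0.        ]
```

View pics/t0c.png

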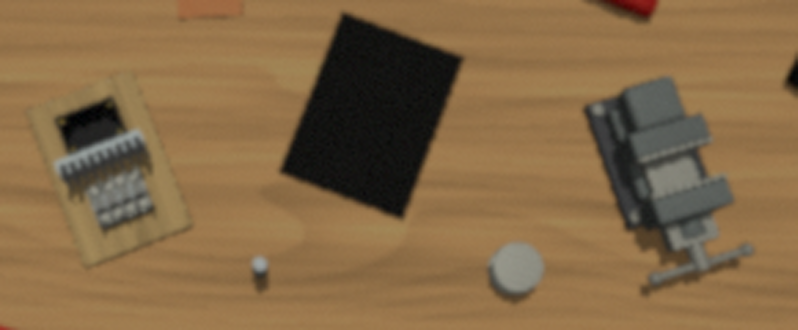

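The black sheet (mat) is uniform black with no print and measures 190 x 140 mm centred on (0.567, 0.016), so it is the mat meant. Heat sink fins face the terminal (near) side, so board +x points far, and the vise's screw and tommy bar are on its near side. Next I'll look closely with the wrist camera, vise first.

Request:
{"method": "drive_tool", "body": {"commands": [{"hand":1,"translation":[20,30,60],"angular":[0,0,0]},{"hand":1,"translation":[50,80,100],"angular":[0,0,0]},{"hand":1,"translation":[80,130,130],"angular":[0,0,0]},{"hand":1,"translation":[110,180,160],"angular":[0,0,0]},{"hand":1,"translation":[130,230,190],"angular":[0,0,0]},{"hand":1,"translation":[150,280,200],"angular":[0,0,0]},{"hand":1,"translation":[170,330,200],"angular":[0,0,0]},{"hand":1,"translation":[180,350,200],"angular":[0,0,0]},{"hand":1,"translation":[180,350,200],"angular":[0,0,0]},{"hand":1,"translation":[180,350,200],"angular":[0,0,0]}]}}

```text
t: 2.25
eef_pos: [0.4401, -0.274, 0.4117]
tool_rot: [0.0, 0.981, 0.196, -0.0]
contact_force: [-0.1, 0.0, -0.6]
gripper_width: 1.0
grasp_force: 0.0
```

```bash
python3 - <<'E'
from h import *
m=bot.camera_model('wrist'); save('wrist','w_vise')
V=np.array(m['view']); o=bot.get_obs(); print(o['t'],o['eef_pos'],o['tool_rot'], 'cam',-V[:3,:3].T@V[:3,3],'look',-V[2,:3],'right',V[0,:3], m['fx'])
print([(r['score'],r['position']) for r in bot.find_in('wrist','vise')])
np.save('m_vise.npy',m,allow_pickle=True)
E
```

```text
2.3 [ 0.43999639 -0.27429981  0.4116546 ] [ 1.58504835e-04  9.80659953e-01  1.95719081e-01 -2.69638409e-04] cam [ 0.50356007 -0.2467825   0.57347965] look [-0.25540284 -0.1069276  -0.96090368] right [ 3.84945563e-01 -9.22939198e-01  3.86594229e-04] 333.74483058072656
[(0.82, [342.1, 104.1])]
```

View pics/w_vise.png

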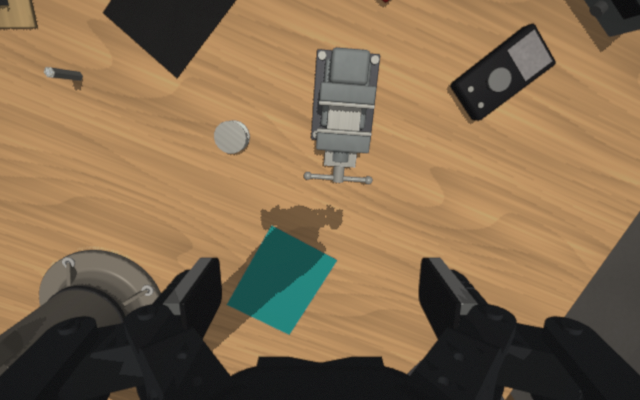

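The vise shows at cols 310-380, rows 47-185, with the gap floor around (344,118) and the jaws above and below it. I'll enlarge it and measure at jaw-top height.

```bash
python3 - <<'E'
from h import *
im=cv2.imread('pics/w_vise.png'); c=cv2.resize(im[40:190,295:395],None,fx=4,fy=4,interpolation=cv2.INTER_CUBIC)
# rectified plan view at z=.075: 0.4 mm/px
m=np.load('m_vise.npy',allow_pickle=True).item()
a=np.deg2rad(22.6); R=np.array([[np.cos(a),-np.sin(a)],[np.sin(a),np.cos(a)]]); c0=np.array([.495,-.275])
def H(z):
    q=[(-.13,-.07),(.13,-.07),(.13,.07),(-.13,.07)]; s=2000
    src=np.array([proj('wrist',[*(c0+R@np.array(p)),z],m) for p in q],np.float32)
    dst=np.array([[(.07-y)*s,(.13-x)*s] for x,y in q],np.float32)
    return cv2.warpPerspective(im,cv2.getPerspectiveTransform(src,dst),(280,520),flags=cv2.INTER_CUBIC)
cv2.imwrite('pics/v_rect.png',np.hstack([H(.075),H(.045)]))
E
```

```text
(no output)
```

View pics/v_rect.png

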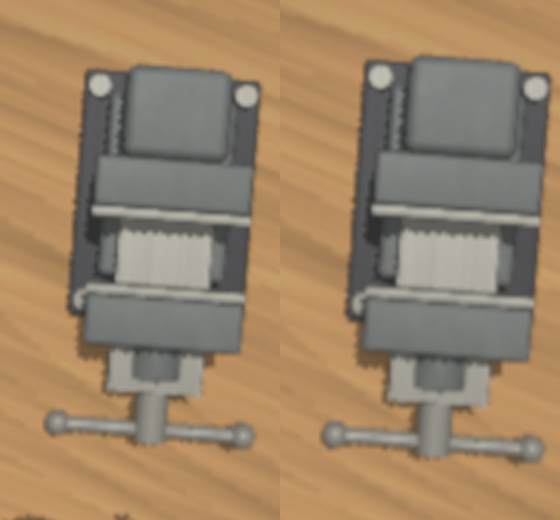

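At jaw-top height the gap centre sits at about (0.503, -0.287) with vise yaw about 18°. The jaw length (79 mm) and gap (35 mm) match the given sizes. Now over the board.

Request:
{"method": "drive_tool", "body": {"commands": [{"hand":1,"translation":[30,60,0],"angular":[0,0,0]},{"hand":1,"translation":[55,120,0],"angular":[0,0,0]},{"hand":1,"translation":[75,180,0],"angular":[0,0,0]},{"hand":1,"translation":[85,240,0],"angular":[0,0,0]},{"hand":1,"translation":[85,300,0],"angular":[0,0,0]},{"hand":1,"translation":[75,360,0],"angular":[0,0,0]},{"hand":1,"translation":[60,420,-10],"angular":[0,0,0]},{"hand":1,"translation":[45,480,-30],"angular":[0,0,0]},{"hand":1,"translation":[30,540,-50],"angular":[0,0,0]},{"hand":1,"translation":[25,555,-60],"angular":[0,0,0]},{"hand":1,"translation":[25,555,-60],"angular":[0,0,0]},{"hand":1,"translation":[25,555,-60],"angular":[0,0,0]}]}}

```text
t: 3.85
eef_pos: [0.4673, 0.2805, 0.3521]
tool_rot: [0.0, 0.981, 0.196, 0.0]
contact_force: [-0.3, 0.0, -0.8]
gripper_width: 0.998
grasp_force: 0.0
```

```bash
python3 - <<'E'
from h import *
m=bot.camera_model('wrist'); im=save('wrist','w_board'); np.save('m_board.npy',m,allow_pickle=True)
im=cv2.imread('pics/w_board.png')
a=np.deg2rad(22.6); R=np.array([[np.cos(a),-np.sin(a)],[np.sin(a),np.cos(a)]]); c0=np.array([.497,.291])
def H(z):
    q=[(-.11,-.08),(.11,-.08),(.11,.08),(-.11,.08)]; s=2500
    src=np.array([proj('wrist',[*(c0+R@np.array(p)),z],m) for p in q],np.float32)
    dst=np.array([[(.08-y)*s,(.11-x)*s] for x,y in q],np.float32)
    return cv2.warpPerspective(im,cv2.getPerspectiveTransform(src,dst),(400,550),flags=cv2.INTER_CUBIC)
cv2.imwrite('pics/b_rect.png',np.hstack([H(.008),H(.044)]))
print([(r['score'],r['position']) for q in('board','enclosure','terminal','heatsink') for r in bot.find_in('wrist',q)])
E
```

```text
[(0.87, [319.7, 122.2]), (0.79, [319.9, 103.0]), (0.62, [327.2, 158.1]), (0.66, [322.6, 130.7])]
```

View pics/b_rect.png

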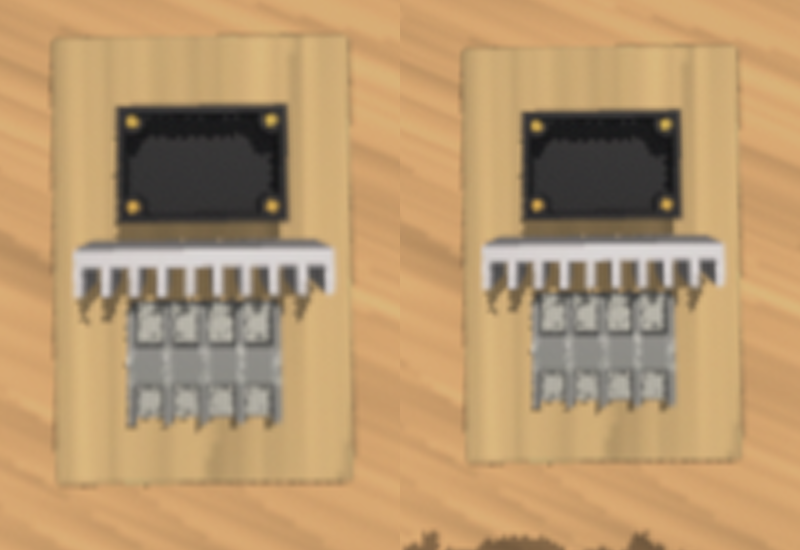

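The rectified view shows the board 178 x 118 mm (corners fit) with centre (0.503, 0.2925) and yaw 23.2°. The enclosure is at (0.5377, 0.3073), +38 mm along board x as it must be, and the terminal at (0.468, 0.2776) on the fin side. Now to the enclosure.

Request:
{"method": "drive_tool", "body": {"commands": [{"hand":1,"translation":[30,10,-50],"angular":[0,0,0.01]},{"hand":1,"translation":[60,20,-100],"angular":[0,0,0.01]},{"hand":1,"translation":[72,25,-150],"angular":[0,0,0.01]},{"hand":1,"translation":[72,25,-190],"angular":[0,0,0.01]},{"hand":1,"translation":[72,25,-222],"angular":[0,0,0.01]},{"hand":1,"translation":[72,25,-222],"angular":[0,0,0.01]},{"hand":1,"translation":[72,25,-222],"angular":[0,0,0.01]},{"hand":1,"translation":[72,25,-222],"angular":[0,0,0.01]}]}}

```text
t: 5.1
eef_pos: [0.539, 0.3081, 0.1318]
tool_rot: [-0.001, 0.979, 0.202, 0.002]
contact_force: [0.1, 0.5, -0.0]
gripper_width: 1.001
grasp_force: 0.0
```

```bash
python3 - <<'E'
from h import *
o=bot.get_obs();print(o['t'],o['eef_pos'],o['tool_rot'])
save('wrist','w_enc'); 
for P in ((.5377,.3074,.044),): print(proj('wrist',P))
E
```

```text
5.1 [0.53897587 0.30811539 0.13184945] [-5.06737336e-04  9.79421246e-01  2.01819971e-01  1.56979353e-03]
[320.79276419 201.48540171]
```

View pics/w_enc.png

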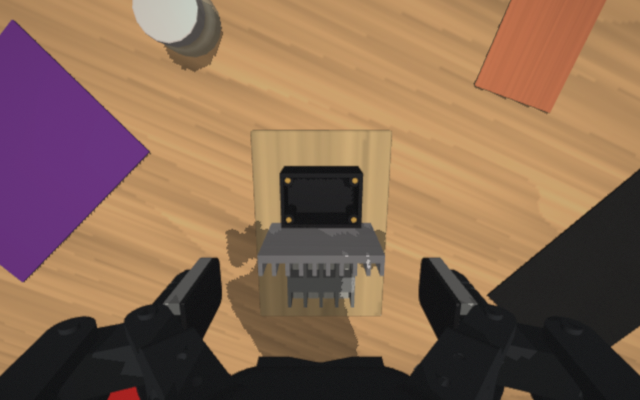

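The enclosure's rim centre shows at (320,200), which matches my projected (321,201), so I'm descending and gripping.

Request:
{"method": "drive_tool", "body": {"commands": [{"hand":1,"translation":[-1,-1,-30],"angular":[0,0,0]},{"hand":1,"translation":[-1,-1,-60],"angular":[0,0,0]},{"hand":1,"translation":[-1,-1,-80],"angular":[0,0,0]},{"hand":1,"translation":[-1,-1,-95],"angular":[0,0,0]},{"hand":1,"translation":[-1,-1,-105],"angular":[0,0,0]},{"hand":1,"translation":[-1,-1,-106],"angular":[0,0,0]},{"hand":1,"translation":[-1,-1,-106],"angular":[0,0,0]}], "force": 30}}

```text
t: 6.02
eef_pos: [0.5373, 0.3068, 0.0244]
tool_rot: [-0.0, 0.979, 0.202, 0.0]
contact_force: [-0.4, -0.8, -0.3]
gripper_width: 0.998
grasp_force: 0.0
```

Request:
{"method": "drive_tool", "body": {"commands": [{"hand":0.6,"translation":[0,0,0],"angular":[0,0,0]},{"hand":0.6,"translation":[0,0,0],"angular":[0,0,0]},{"hand":0.6,"translation":[0,0,0],"angular":[0,0,0]},{"hand":0.6,"translation":[0,0,0],"angular":[0,0,0]},{"hand":0.6,"translation":[0,0,0],"angular":[0,0,0]},{"hand":0.6,"translation":[0,0,0],"angular":[0,0,0]}], "force": 30}}

```text
t: 6.78
eef_pos: [0.5369, 0.3064, 0.0238]
tool_rot: [0.0, 0.979, 0.202, -0.0]
contact_force: [1.3, 0.7, 0.7]
gripper_width: 0.597
grasp_force: 0.0
```

Request:
{"method": "drive_tool", "body": {"commands": [{"hand":0.5,"translation":[0,0,0],"angular":[0,0,0]},{"hand":0.5,"translation":[0,0,0],"angular":[0,0,0]}], "force": 30}}

```text
t: 7.02
eef_pos: [0.5369, 0.3064, 0.0238]
tool_rot: [0.0, 0.979, 0.202, 0.0]
contact_force: [0.0, 0.9, 0.4]
gripper_width: 0.495
grasp_force: 0.0
```

```bash
python3 - <<'E'
from h import *
save('wrist','w_g1')
E
```

```text
(no output)
```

View pics/w_g1.png

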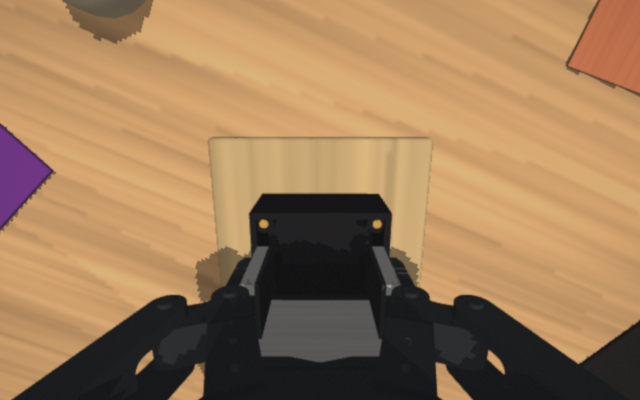

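```bash
python3 - <<'E'
from h import *
a=np.deg2rad(23.2);ux=np.array([np.cos(a),np.sin(a)]);uy=np.array([-ux[1],ux[0]])
def P(x,y,z,c): return proj('wrist',[*(np.array(c)+ux*x+uy*y),z]).round(0)
e=(.5377,.3074)
for z in(.044,.008):
  print('box',z,[P(x,y,z,e).tolist() for x in(.022,-.022) for y in(.032,-.032)])
t=bot.get_obs()['eef_pos'][:2]
for z in (.01,.025,.04,.06):
  print('pad z',z,[P(x,y,z,t).tolist() for x in (.011,-.011) for y in(.021,.027,.032)])
print(np.array(bot.camera_model('wrist')['view'])[:3]) 
E
```

```text
box 0.044 [[248.0, 214.0], [392.0, 214.0], [253.0, 301.0], [386.0, 301.0]]
box 0.008 [[262.0, 194.0], [378.0, 194.0], [265.0, 266.0], [374.0, 267.0]]
pad z 0.01 [[283.0, 216.0], [272.0, 216.0], [263.0, 216.0], [284.0, 252.0], [274.0, 252.0], [265.0, 252.0]]
pad z 0.025 [[280.0, 225.0], [268.0, 225.0], [258.0, 225.0], [281.0, 264.0], [270.0, 264.0], [260.0, 264.0]]
pad z 0.04 [[276.0, 236.0], [263.0, 236.0], [253.0, 236.0], [278.0, 278.0], [265.0, 278.0], [255.0, 278.0]]
pad z 0.06 [[270.0, 254.0], [255.0, 254.0], [243.0, 254.0], [272.0, 301.0], [258.0, 301.0], [246.0, 301.0]]
[[ 3.95883745e-01 -9.18300637e-01  3.42823191e-05  6.94966493e-02]
 [ 8.82557627e-01  3.80464450e-01 -2.76294837e-01 -6.05364135e-01]
 [ 2.53708681e-01  1.09410891e-01  9.61072922e-01 -3.67147490e-01]]
```

The pads have closed to about 43 mm without touching anything, and in this wrist picture the pad tips at (268,248) and (382,248) work out to be above the rim. I'll check the actual tip height in the scene camera before going lower.

```bash
python3 - <<'E'
from h import *
save('scene','s1'); im=cv2.imread('pics/s1.png')
p=proj('scene',bot.get_obs()['eef_pos']); print(p); 
t=bot.get_obs()['eef_pos']
for z in (.0238,.044,.06,.08): print(z,proj('scene',[t[0],t[1],z]))
u,v=int(p[0]),int(p[1]); c=im[v-75:v+35,u-65:u+65]; cv2.imwrite('pics/s1c.png',cv2.resize(c,None,fx=5,fy=5,interpolation=cv2.INTER_CUBIC)); print(u-65,v-75)
E
```

```text
[340.34269291 248.91682789]
0.0238 [340.34234346 248.92391593]
0.044 [340.57789376 244.14610152]
0.06 [340.76758576 240.29845978]
0.08 [341.00867757 235.40824338]
275 173
```

View pics/s1c.png

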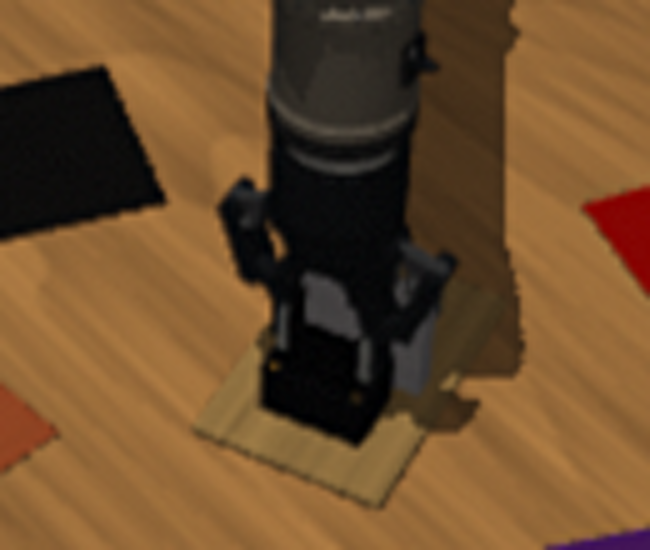

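```bash
python3 - <<'E'
from h import *
a=np.deg2rad(23.2);ux=np.array([np.cos(a),np.sin(a)]);uy=np.array([-ux[1],ux[0]]); b=np.array([.5028,.2926])
def S(x,y,z): return ((proj('scene',[*(b+ux*x+uy*y),z])-[275,173])*5).round().tolist()
print('hs top far edge',S(.008,.045,.078),S(.008,-.045,.078))
print('hs top at y=+-.02',S(.008,.02,.078),S(.008,-.02,.078))
print('rim far',S(.06,.032,.044),S(.06,-.032,.044),'near',S(.016,.032,.044),S(.016,-.032,.044))
print('base far',S(.06,.032,.008),S(.06,-.032,.008))
for z in (.03,.044,.055,.065,.075): print('pad y=.0215 x=49',z,S(.049,.0215,z),S(.049,-.0215,z))
for z in (.08,.09,.1,.11,.12): print('body front x=76',z,S(.076,0,z))
E
```

```text
hs top far edge [426.0, 310.0] [283.0, 255.0]
hs top at y=+-.02 [385.0, 295.0] [322.0, 270.0]
rim far [362.0, 404.0] [260.0, 363.0] near [396.0, 352.0] [295.0, 313.0]
base far [359.0, 446.0] [259.0, 405.0]
pad y=.0215 x=49 0.03 [353.0, 400.0] [285.0, 373.0]
pad y=.0215 x=49 0.044 [354.0, 384.0] [286.0, 357.0]
pad y=.0215 x=49 0.055 [354.0, 371.0] [286.0, 344.0]
pad y=.0215 x=49 0.065 [355.0, 359.0] [286.0, 331.0]
pad y=.0215 x=49 0.075 [356.0, 346.0] [287.0, 319.0]
body front x=76 0.08 [299.0, 358.0]
body front x=76 0.09 [300.0, 346.0]
body front x=76 0.1 [300.0, 333.0]
body front x=76 0.11 [301.0, 321.0]
body front x=76 0.12 [301.0, 308.0]
```

Scene crop: the heat sink's top edge is visible unoccluded at about (335,275), and the pads end at about (283,350) and (365,378), just at or above the rim. So the hand really sits about 30 mm farther back than the reported TCP: at half-open the tips are around z = 0.048 while the TCP reads 0.024, and the body is well clear. I'll reopen, go about 34 mm lower in small steps watching the force, then grip.

Request:
{"method": "drive_tool", "body": {"commands": [{"hand":1,"translation":[0,0,5],"angular":[0,0,0]},{"hand":1,"translation":[0,0,5],"angular":[0,0,0]},{"hand":1,"translation":[0,0,5],"angular":[0,0,0]},{"hand":1,"translation":[0,0,5],"angular":[0,0,0]},{"hand":1,"translation":[0,0,0],"angular":[0,0,0]},{"hand":1,"translation":[0,0,-5],"angular":[0,0,0]},{"hand":1,"translation":[0,0,-10],"angular":[0,0,0]},{"hand":1,"translation":[0,0,-15],"angular":[0,0,0]},{"hand":1,"translation":[0,0,-20],"angular":[0,0,0]},{"hand":1,"translation":[0,0,-20],"angular":[0,0,0]}], "force": 30}}

```text
t: 8.38
eef_pos: [0.5366, 0.3062, 0.0033]
tool_rot: [0.0, 0.979, 0.202, -0.0]
contact_force: [0.9, -0.6, 0.3]
gripper_width: 0.998
grasp_force: 0.0
```

Request:
{"method": "drive_tool", "body": {"commands": [{"hand":1,"translation":[0,0,-5],"angular":[0,0,0]},{"hand":1,"translation":[0,0,-10],"angular":[0,0,0]},{"hand":1,"translation":[0,0,-14],"angular":[0,0,0]},{"hand":1,"translation":[0,0,-14],"angular":[0,0,0]}]}}

```text
t: 8.88
eef_pos: [0.5366, 0.3062, -0.0107]
tool_rot: [0.0, 0.979, 0.202, -0.0]
contact_force: [0.6, 0.4, -0.6]
gripper_width: 1.001
grasp_force: 0.0
```

Request:
{"method": "drive_tool", "body": {"commands": [{"hand":0.6,"translation":[0,0,0],"angular":[0,0,0]},{"hand":0.6,"translation":[0,0,0],"angular":[0,0,0]},{"hand":0.6,"translation":[0,0,0],"angular":[0,0,0]},{"hand":0.6,"translation":[0,0,0],"angular":[0,0,0]},{"hand":0.6,"translation":[0,0,0],"angular":[0,0,0]},{"hand":0.6,"translation":[0,0,0],"angular":[0,0,0]}], "force": 30}}

```text
t: 9.62
eef_pos: [0.5371, 0.3066, -0.0099]
tool_rot: [-0.0, 0.979, 0.202, 0.0]
contact_force: [0.9, 0.4, 3.2]
gripper_width: 0.74
grasp_force: 34.1
```

Gripped firmly (0.74, about 63 mm, 34 N). Now I'll lift and carry it to the +x half of the mat, at (0.610, 0.0015).

Request:
{"method": "drive_tool", "body": {"commands": [{"hand":0.6,"translation":[0,0,20],"angular":[0,0,0]},{"hand":0.6,"translation":[0,0,60],"angular":[0,0,0]},{"hand":0.6,"translation":[0,0,100],"angular":[0,0,0]},{"hand":0.6,"translation":[10,-40,110],"angular":[0,0,0]},{"hand":0.6,"translation":[23,-95,110],"angular":[0,0,0]},{"hand":0.6,"translation":[36,-150,110],"angular":[0,0,0]},{"hand":0.6,"translation":[49,-205,110],"angular":[0,0,0]},{"hand":0.6,"translation":[62,-260,110],"angular":[0,0,0]},{"hand":0.6,"translation":[73,-305,100],"angular":[0,0,0]},{"hand":0.6,"translation":[73,-305,60],"angular":[0,0,0]},{"hand":0.6,"translation":[73,-305,30],"angular":[0,0,0]},{"hand":0.6,"translation":[73,-305,30],"angular":[0,0,0]}]}}

```text
t: 11.12
eef_pos: [0.6079, 0.0011, 0.0185]
tool_rot: [-0.0, 0.979, 0.202, -0.002]
contact_force: [0.2, -0.4, -0.7]
gripper_width: 0.747
grasp_force: 33.7
```

Request:
{"method": "drive_tool", "body": {"commands": [{"hand":0.6,"translation":[0,0,-15],"angular":[0,0,0]},{"hand":0.6,"translation":[0,0,-25],"angular":[0,0,0]},{"hand":0.6,"translation":[0,0,-32],"angular":[0,0,0]},{"hand":0.6,"translation":[0,0,-34],"angular":[0,0,0]},{"hand":0.6,"translation":[0,0,-34],"angular":[0,0,0]}]}}

```text
t: 11.75
eef_pos: [0.61, 0.0015, -0.0141]
tool_rot: [-0.0, 0.979, 0.202, 0.0]
contact_force: [-0.7, -0.9, -1.0]
gripper_width: 0.744
grasp_force: 33.7
```

Request:
{"method": "drive_tool", "body": {"commands": [{"hand":1,"translation":[0,0,0],"angular":[0,0,0]},{"hand":1,"translation":[0,0,0],"angular":[0,0,0]},{"hand":1,"translation":[0,0,0],"angular":[0,0,0]},{"hand":1,"translation":[0,0,0],"angular":[0,0,0]},{"hand":1,"translation":[0,0,30],"angular":[0,0,0]},{"hand":1,"translation":[0,0,80],"angular":[0,0,0]},{"hand":1,"translation":[-20,45,120],"angular":[0,0,0]},{"hand":1,"translation":[-45,95,130],"angular":[0,0,0]},{"hand":1,"translation":[-70,145,130],"angular":[0,0,0]},{"hand":1,"translation":[-100,195,130],"angular":[0,0,0]},{"hand":1,"translation":[-125,245,130],"angular":[0,0,0]},{"hand":1,"translation":[-142,276,130],"angular":[0,0,0]}]}}

```text
t: 13.25
eef_pos: [0.4661, 0.2803, 0.1162]
tool_rot: [-0.0, 0.979, 0.204, 0.0]
contact_force: [0.5, -0.2, 0.1]
gripper_width: 1.004
grasp_force: 0.0
```

Request:
{"method": "drive_tool", "body": {"commands": [{"hand":1,"translation":[0,0,0],"angular":[0,0,0]},{"hand":1,"translation":[0,0,0],"angular":[0,0,0]},{"hand":1,"translation":[0,0,-30],"angular":[0,0,0]},{"hand":1,"translation":[0,0,-60],"angular":[0,0,0]},{"hand":1,"translation":[0,0,-60],"angular":[0,0,0]},{"hand":1,"translation":[0,0,-60],"angular":[0,0,0]}]}}

```text
t: 14.0
eef_pos: [0.4688, 0.277, 0.0566]
tool_rot: [-0.0, 0.98, 0.201, 0.0]
contact_force: [0.9, 0.8, -0.1]
gripper_width: 1.0
grasp_force: 0.0
```

```bash
python3 - <<'E'
from h import *
o=bot.get_obs();print(o['t'],o['eef_pos'],o['tool_rot'])
save('wrist','w_term'); print(proj('wrist',(.4679,.2776,.038)))
for q in ('terminal','heatsink'): print(q,[(r['score'],r['position']) for r in bot.find_in('wrist',q)])
E
```

```text
14.0 [0.46883175 0.2769869  0.05660464] [-4.12847977e-05  9.79536966e-01  2.01263890e-01  4.20809613e-04]
[319.86576448 232.8232742 ]
terminal [(0.79, [322.4, 227.8])]
heatsink [(0.64, [319.0, 172.8])]
```

View pics/w_term.png

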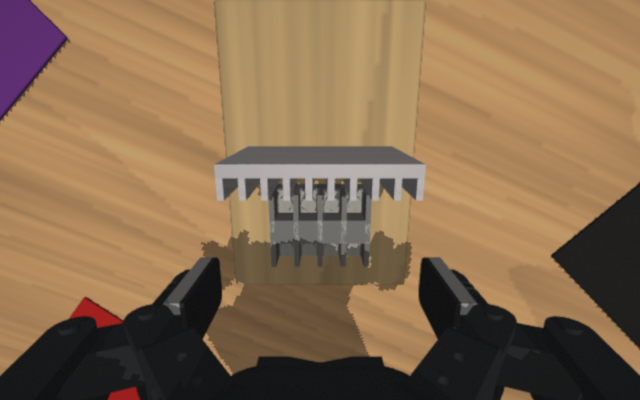

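The terminal shows at about (321,228), matching the predicted (320,233). Descending and gripping.

Request:
{"method": "drive_tool", "body": {"commands": [{"hand":1,"translation":[-1,0,-30],"angular":[0,0,0]},{"hand":1,"translation":[-1,0,-50],"angular":[0,0,0]},{"hand":1,"translation":[-1,0,-60],"angular":[0,0,0]},{"hand":1,"translation":[-1,0,-69],"angular":[0,0,0]},{"hand":1,"translation":[-1,0,-69],"angular":[0,0,0]},{"hand":1,"translation":[-1,0,-69],"angular":[0,0,0]}]}}

```text
t: 14.9
eef_pos: [0.4672, 0.2777, -0.0127]
tool_rot: [-0.0, 0.979, 0.202, 0.0]
contact_force: [0.2, 0.2, 0.3]
gripper_width: 0.998
grasp_force: 0.0
```

Request:
{"method": "drive_tool", "body": {"commands": [{"hand":0.5,"translation":[0,0,0],"angular":[0,0,0]},{"hand":0.5,"translation":[0,0,0],"angular":[0,0,0]},{"hand":0.5,"translation":[0,0,0],"angular":[0,0,0]},{"hand":0.5,"translation":[0,0,0],"angular":[0,0,0]},{"hand":0.5,"translation":[0,0,0],"angular":[0,0,0]},{"hand":0.5,"translation":[0,0,0],"angular":[0,0,0]}], "force": 40}}

```text
t: 15.65
eef_pos: [0.4673, 0.2776, -0.0126]
tool_rot: [-0.0, 0.979, 0.202, 0.0]
contact_force: [-1.1, 0.1, 6.0]
gripper_width: 0.669
grasp_force: 43.7
```

Request:
{"method": "drive_tool", "body": {"commands": [{"hand":0.5,"translation":[0,0,20],"angular":[0,0,0]},{"hand":0.5,"translation":[0,0,60],"angular":[0,0,0]},{"hand":0.5,"translation":[0,0,100],"angular":[0,0,0]},{"hand":0.5,"translation":[5,-30,120],"angular":[0,0,0]},{"hand":0.5,"translation":[18,-80,120],"angular":[0,0,0]},{"hand":0.5,"translation":[32,-135,120],"angular":[0,0,0]},{"hand":0.5,"translation":[46,-190,120],"angular":[0,0,0]},{"hand":0.5,"translation":[59,-246,110],"angular":[0,0,0]},{"hand":0.5,"translation":[59,-246,90],"angular":[0,0,0]},{"hand":0.5,"translation":[59,-246,60],"angular":[0,0,0]},{"hand":0.5,"translation":[59,-246,30],"angular":[0,0,0]},{"hand":0.5,"translation":[59,-246,30],"angular":[0,0,0]}]}}

```text
t: 17.15
eef_pos: [0.5241, 0.0312, 0.0159]
tool_rot: [-0.0, 0.979, 0.202, -0.002]
contact_force: [0.4, -0.4, -0.4]
gripper_width: 0.67
grasp_force: 43.3
```

Request:
{"method": "drive_tool", "body": {"commands": [{"hand":0.5,"translation":[0,0,-15],"angular":[0,0,0]},{"hand":0.5,"translation":[0,0,-25],"angular":[0,0,0]},{"hand":0.5,"translation":[0,0,-32],"angular":[0,0,0]},{"hand":0.5,"translation":[0,0,-34],"angular":[0,0,0]},{"hand":0.5,"translation":[0,0,-34],"angular":[0,0,0]}]}}

```text
t: 17.77
eef_pos: [0.526, 0.0315, -0.0171]
tool_rot: [0.0, 0.979, 0.202, 0.0]
contact_force: [-0.6, 0.7, -1.0]
gripper_width: 0.674
grasp_force: 43.6
```

Request:
{"method": "drive_tool", "body": {"commands": [{"hand":1,"translation":[0,0,0],"angular":[0,0,0]},{"hand":1,"translation":[0,0,0],"angular":[0,0,0]},{"hand":1,"translation":[0,0,0],"angular":[0,0,0]},{"hand":1,"translation":[0,0,0],"angular":[0,0,0]},{"hand":1,"translation":[0,0,30],"angular":[0,0,0]},{"hand":1,"translation":[0,0,80],"angular":[0,0,0]},{"hand":1,"translation":[0,0,140],"angular":[0,0,0]},{"hand":1,"translation":[0,0,180],"angular":[0,0,0]},{"hand":1,"translation":[0,0,180],"angular":[0,0,0]}]}}

```text
t: 18.9
eef_pos: [0.5282, 0.0318, 0.1663]
tool_rot: [0.001, 0.979, 0.202, 0.003]
contact_force: [0.2, 0.8, -0.7]
gripper_width: 1.002
grasp_force: 0.0
```

```bash
python3 - <<'E'
from h import *
o=bot.get_obs();print(o['t'],o['q'],o['eef_pos'])
save('wrist','w_mat')
for q in ('terminal','enclosure'): print(q,[(r['score'],r['position']) for r in bot.find_in('wrist',q)])
print(proj('wrist',(.526,.0315,.033)),proj('wrist',(.61,.0015,.039)))
E
```

```text
18.9 [ 0.31490696  0.34655615 -0.59840732  1.92330823  0.2421055   0.93573113
 -1.56379717] [0.5281903  0.03183454 0.1662517 ]
terminal [(0.57, [321.0, 186.5])]
enclosure [(0.71, [388.1, 114.6])]
[320.54483555 186.01917871] [394.60335747 110.24997923]
```

View pics/w_mat.png

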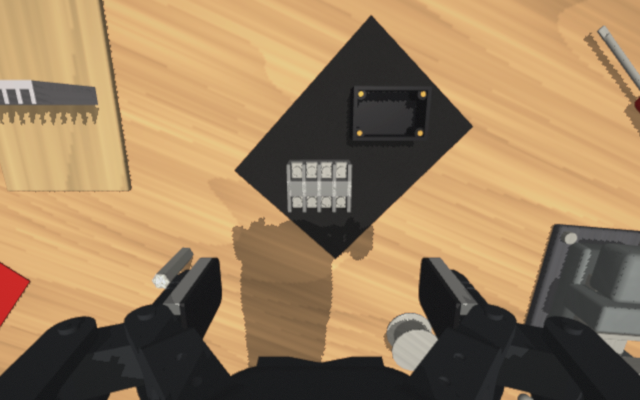

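Both stand on the mat: terminal at (320,186), enclosure at (390,113). Now to the heat sink, with the tool turned +90° to grip across its thickness.

Request:
{"method": "drive_tool", "body": {"commands": [{"hand":1,"translation":[-3,30,0],"angular":[0,0,0.17]},{"hand":1,"translation":[-6,60,0],"angular":[0,0,0.34]},{"hand":1,"translation":[-9,90,0],"angular":[0,0,0.51]},{"hand":1,"translation":[-12,120,0],"angular":[0,0,0.68]},{"hand":1,"translation":[-14,150,0],"angular":[0,0,0.85]},{"hand":1,"translation":[-16,180,0],"angular":[0,0,1.02]},{"hand":1,"translation":[-19,210,0],"angular":[0,0,1.19]},{"hand":1,"translation":[-21,240,0],"angular":[0,0,1.36]},{"hand":1,"translation":[-23,261,0],"angular":[0,0,1.5]},{"hand":1,"translation":[-23,261,0],"angular":[0,0,1.57]},{"hand":1,"translation":[-23,261,-20],"angular":[0,0,1.57]},{"hand":1,"translation":[-23,261,-20],"angular":[0,0,1.57]}]}}

```text
t: 20.55
eef_pos: [0.5014, 0.2905, 0.1395]
tool_rot: [-0.001, 0.551, 0.835, -0.003]
contact_force: [0.5, 0.0, 0.3]
gripper_width: 0.997
grasp_force: 0.0
```

```bash
python3 - <<'E'
from h import *
o=bot.get_obs();print(o['t'],o['eef_pos'],o['tool_rot'],o['q'][6])
save('wrist','w_hs')
print([(r['score'],r['position']) for r in bot.find_in('wrist','heatsink')])
a=np.deg2rad(23.2);ux=np.array([np.cos(a),np.sin(a)]);uy=np.array([-ux[1],ux[0]]); b=np.array([.5028,.2926])
print([proj('wrist',[*(b+ux*x+uy*y),.078]).round().tolist() for x in(.008,-.008) for y in(.045,-.045)])
E
```

```text
20.55 [0.50140584 0.29051286 0.1394723 ] [-0.00113298  0.55072038  0.83468506 -0.00257447] -0.6804634433618039
[(0.85, [324.9, 204.0])]
[[335.0, 146.0], [333.0, 268.0], [311.0, 146.0], [312.0, 268.0]]
```

View pics/w_hs.png

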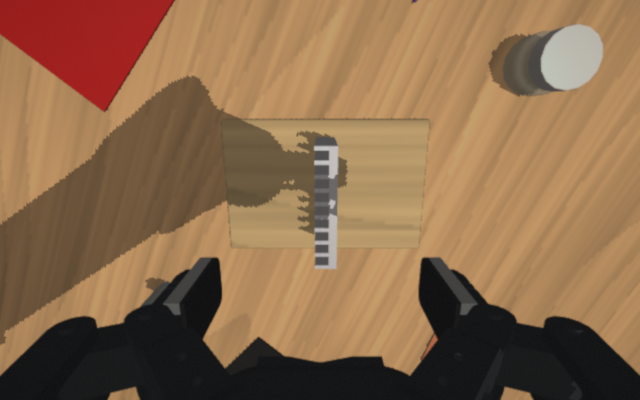

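The heat sink's top runs from (326,140) to (326,268), about 2 mm towards board +x of my prediction (323). I'll correct for that, descend and check the pose.

Request:
{"method": "drive_tool", "body": {"commands": [{"hand":1,"translation":[2,1,0],"angular":[0,0,0]},{"hand":1,"translation":[2,1,-30],"angular":[0,0,0]},{"hand":1,"translation":[2,1,-60],"angular":[0,0,0]},{"hand":1,"translation":[2,1,-85],"angular":[0,0,0]},{"hand":1,"translation":[2,1,-105],"angular":[0,0,0]},{"hand":1,"translation":[2,1,-114],"angular":[0,0,0]},{"hand":1,"translation":[2,1,-114],"angular":[0,0,0]},{"hand":1,"translation":[2,1,-114],"angular":[0,0,0]}]}}

```text
t: 21.65
eef_pos: [0.5054, 0.2939, 0.0297]
tool_rot: [0.0, 0.55, 0.835, 0.001]
contact_force: [0.2, -0.3, -0.1]
gripper_width: 0.998
grasp_force: 0.0
```

Request:
{"method": "drive_tool", "body": {"commands": [{"hand":0,"translation":[0,0,0],"angular":[0,0,0]},{"hand":0,"translation":[0,0,0],"angular":[0,0,0]},{"hand":0,"translation":[0,0,0],"angular":[0,0,0]},{"hand":0,"translation":[0,0,0],"angular":[0,0,0]},{"hand":0,"translation":[0,0,0],"angular":[0,0,0]},{"hand":0,"translation":[0,0,0],"angular":[0,0,0]},{"hand":0,"translation":[0,0,0],"angular":[0,0,0]},{"hand":0,"translation":[0,0,0],"angular":[0,0,0]},{"hand":0,"translation":[0,0,0],"angular":[0,0,0]},{"hand":0,"translation":[0,0,0],"angular":[0,0,0]},{"hand":0,"translation":[0,0,0],"angular":[0,0,0]},{"hand":0,"translation":[0,0,0],"angular":[0,0,0]}], "force": 50}}

```text
t: 23.15
eef_pos: [0.505, 0.2935, 0.0289]
tool_rot: [0.0, 0.55, 0.835, 0.0]
contact_force: [-0.9, -1.3, 5.1]
gripper_width: 0.179
grasp_force: 49.4
```

Request:
{"method": "drive_tool", "body": {"commands": [{"hand":0,"translation":[0,0,40],"angular":[0,0,0]},{"hand":0,"translation":[0,0,90],"angular":[0,0,0]},{"hand":0,"translation":[5,-30,140],"angular":[0,0,0]},{"hand":0,"translation":[10,-80,170],"angular":[0,0,-0.02]},{"hand":0,"translation":[15,-130,170],"angular":[0,0,-0.03]},{"hand":0,"translation":[20,-185,170],"angular":[0,0,-0.04]},{"hand":0,"translation":[20,-240,170],"angular":[0,0,-0.05]},{"hand":0,"translation":[20,-295,170],"angular":[0,0,-0.06]},{"hand":0,"translation":[20,-350,170],"angular":[0,0,-0.07]},{"hand":0,"translation":[15,-405,170],"angular":[0,0,-0.08]},{"hand":0,"translation":[10,-455,170],"angular":[0,0,-0.088]},{"hand":0,"translation":[5,-500,170],"angular":[0,0,-0.088]}]}}

```text
t: 24.65
eef_pos: [0.5088, -0.2087, 0.198]
tool_rot: [-0.001, 0.587, 0.81, -0.0]
contact_force: [0.6, 0.3, -2.1]
gripper_width: 0.18
grasp_force: 49.4
```

Request:
{"method": "drive_tool", "body": {"commands": [{"hand":0,"translation":[-3,-40,0],"angular":[0,0,0]},{"hand":0,"translation":[-7,-81,0],"angular":[0,0,0]},{"hand":0,"translation":[-7,-81,0],"angular":[0,0,0]},{"hand":0,"translation":[-7,-81,0],"angular":[0,0,0]},{"hand":0,"translation":[-7,-81,0],"angular":[0,0,0]}]}}

```text
t: 25.28
eef_pos: [0.5031, -0.2859, 0.1987]
tool_rot: [-0.0, 0.585, 0.811, 0.0]
contact_force: [0.9, -0.2, -1.6]
gripper_width: 0.18
grasp_force: 49.4
```

```bash
python3 - <<'E'
from h import *
o=bot.get_obs();print(o['t'],o['eef_pos'],o['tool_rot'],o['q'],o['gripper_width'])
im=save('wrist','w_ins')
a=np.deg2rad(18.2);ux=np.array([np.cos(a),np.sin(a)]);uy=np.array([-ux[1],ux[0]]); b=np.array([.5031,-.2872])
for x in (.048,.017,-.017,-.048):
  print(x,[proj('wrist',[*(b+ux*x+uy*y),.075]).round().tolist() for y in(.04,-.04)])
E
```

```text
25.275 [ 0.50310219 -0.28592572  0.19867792] [-2.32938595e-04  5.85264871e-01  8.10842114e-01  2.08881118e-04] [ 1.09192636  0.47963882 -0.90429682  1.7597835   0.41678234  1.1076883
  0.37151993] 0.17971325438136185
0.048 [[377.0, 146.0], [373.0, 234.0]]
0.017 [[341.0, 146.0], [339.0, 234.0]]
-0.017 [[301.0, 146.0], [302.0, 234.0]]
-0.048 [[264.0, 146.0], [268.0, 234.0]]
```

View pics/w_ins.png

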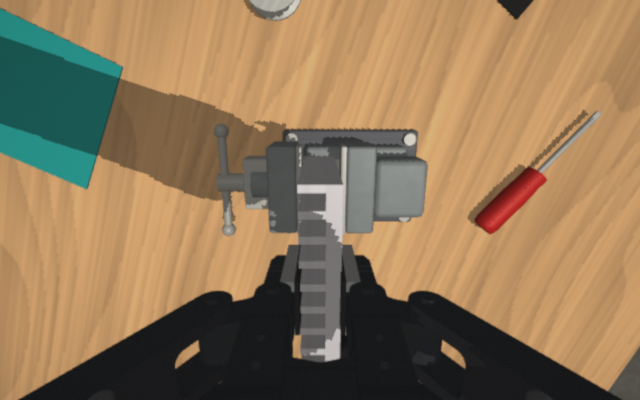

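The jaws show at cols 267-298 and 345-376, rows 143-232, and my prediction agrees within 2 px. The heat sink is centred over the gap, so lower it in.

Request:
{"method": "drive_tool", "body": {"commands": [{"hand":0,"translation":[0,0,-40],"angular":[0,0,0]},{"hand":0,"translation":[0,0,-70],"angular":[0,0,0]},{"hand":0,"translation":[0,0,-90],"angular":[0,0,0]},{"hand":0,"translation":[0,0,-105],"angular":[0,0,0]},{"hand":0,"translation":[0,0,-118],"angular":[0,0,0]},{"hand":0,"translation":[0,0,-126],"angular":[0,0,0]},{"hand":0,"translation":[0,0,-126],"angular":[0,0,0]},{"hand":0,"translation":[0,0,-126],"angular":[0,0,0]}]}}

```text
t: 26.32
eef_pos: [0.5033, -0.2877, 0.0734]
tool_rot: [0.0, 0.586, 0.81, 0.0]
contact_force: [0.4, 0.3, -0.8]
gripper_width: 0.176
grasp_force: 49.4
```

Request:
{"method": "drive_tool", "body": {"commands": [{"hand":0,"translation":[0,0,-3],"angular":[0,0,0]},{"hand":0,"translation":[0,0,-5],"angular":[0,0,0]},{"hand":0,"translation":[0,0,-5],"angular":[0,0,0]}]}}

```text
t: 26.7
eef_pos: [0.5027, -0.2876, 0.0677]
tool_rot: [-0.0, 0.586, 0.81, -0.0]
contact_force: [-0.1, -0.0, -2.2]
gripper_width: 0.183
grasp_force: 49.4
```

Request:
{"method": "drive_tool", "body": {"commands": [{"hand":0,"translation":[0,0,-2],"angular":[0,0,0]},{"hand":0,"translation":[0,0,-2],"angular":[0,0,0]}]}}

```text
t: 26.95
eef_pos: [0.5031, -0.2876, 0.066]
tool_rot: [0.0, 0.586, 0.81, 0.0]
contact_force: [-0.8, 0.2, 1.2]
gripper_width: 0.183
grasp_force: 49.7
```

Request:
{"method": "drive_tool", "body": {"commands": [{"hand":0.25,"translation":[0,0,0],"angular":[0,0,0]},{"hand":0.35,"translation":[0,0,0],"angular":[0,0,0]},{"hand":0.5,"translation":[0,0,0],"angular":[0,0,0]},{"hand":0.5,"translation":[0,0,0],"angular":[0,0,0]},{"hand":0.5,"translation":[0,0,0],"angular":[0,0,0]},{"hand":0.5,"translation":[0,0,20],"angular":[0,0,0]},{"hand":0.5,"translation":[0,0,60],"angular":[0,0,0]},{"hand":1,"translation":[0,0,110],"angular":[0,0,0]},{"hand":1,"translation":[0,0,135],"angular":[0,0,0]},{"hand":1,"translation":[0,0,135],"angular":[0,0,0]}]}}

```text
t: 28.2
eef_pos: [0.5046, -0.2878, 0.2043]
tool_rot: [0.003, 0.586, 0.81, 0.0]
contact_force: [-0.5, 0.1, -0.4]
gripper_width: 1.001
grasp_force: 0.0
```

```bash
python3 - <<'E'
from h import *
o=bot.get_obs();print(o['t'],o['eef_pos'])
im=save('wrist','w_ins2')
a=np.deg2rad(18.2);ux=np.array([np.cos(a),np.sin(a)]);uy=np.array([-ux[1],ux[0]]); b=np.array([.5031,-.2872])
print([proj('wrist',[*(b+ux*x+uy*y),.115]).round().tolist() for x in (.008,-.008) for y in(.045,-.045)])
print([(r['score'],r['position']) for r in bot.find_in('wrist','heatsink')])
c=cv2.imread('pics/w_ins2.png')[110:290,220:430]; cv2.imwrite('pics/w_ins2c.png',cv2.resize(c,None,fx=3,fy=3,interpolation=cv2.INTER_CUBIC))
E
```

```text
28.2 [ 0.50455344 -0.28783875  0.20428654]
[[332.0, 142.0], [331.0, 254.0], [310.0, 142.0], [311.0, 254.0]]
[(0.95, [316.5, 195.0])]
```

View pics/w_ins2c.png

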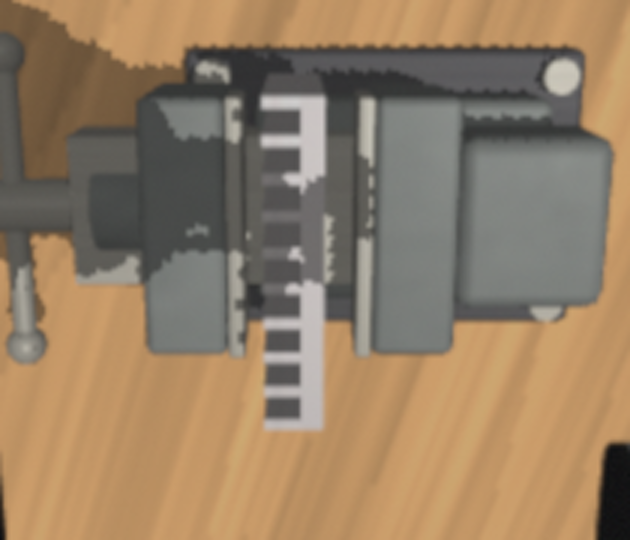

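The heat sink stands in the gap between the jaws, its top at cols 307-328 and rows 142-253, against a prediction of 310-332 and 142-254. It is centred and upright. Now I'll return the terminal, turning the tool back by -85°.

Request:
{"method": "drive_tool", "body": {"commands": [{"hand":1,"translation":[2,30,0],"angular":[0,0,-0.15]},{"hand":1,"translation":[4,60,0],"angular":[0,0,-0.3]},{"hand":1,"translation":[6,95,0],"angular":[0,0,-0.45]},{"hand":1,"translation":[8,130,0],"angular":[0,0,-0.6]},{"hand":1,"translation":[11,165,0],"angular":[0,0,-0.75]},{"hand":1,"translation":[14,200,0],"angular":[0,0,-0.9]},{"hand":1,"translation":[16,235,-10],"angular":[0,0,-1.05]},{"hand":1,"translation":[18,270,-30],"angular":[0,0,-1.2]},{"hand":1,"translation":[20,300,-50],"angular":[0,0,-1.35]},{"hand":1,"translation":[23,319,-70],"angular":[0,0,-1.483]},{"hand":1,"translation":[23,319,-100],"angular":[0,0,-1.483]},{"hand":1,"translation":[23,319,-100],"angular":[0,0,-1.483]}]}}

```text
t: 29.8
eef_pos: [0.5231, 0.0313, 0.0981]
tool_rot: [-0.0, 0.979, 0.202, -0.003]
contact_force: [-0.4, 0.3, 0.7]
gripper_width: 1.0
grasp_force: 0.0
```

Request:
{"method": "drive_tool", "body": {"commands": [{"hand":1,"translation":[0,0,0],"angular":[0,0,0]},{"hand":1,"translation":[0,0,0],"angular":[0,0,0]}]}}

```text
t: 30.05
eef_pos: [0.5265, 0.0311, 0.1018]
tool_rot: [0.0, 0.98, 0.201, 0.001]
contact_force: [0.5, 0.1, 0.2]
gripper_width: 0.998
grasp_force: 0.0
```

```bash
python3 - <<'E'
from h import *
o=bot.get_obs();print(o['t'],o['eef_pos'],o['tool_rot'])
save('wrist','w_t2')
for n,P in(('terminal',(.526,.0315,.02)),('enclosure',(.61,.0015,.02))): print(n,[(r['score'],r['position']) for r in bot.find_in('wrist',n)],proj('wrist',P))
E
```

```text
30.05 [0.52652706 0.03114983 0.10178816] [1.64465417e-04 9.79557068e-01 2.01165070e-01 7.33249865e-04]
terminal [] [319.91403841 202.2075966 ]
enclosure [(0.56, [409.1, 111.1])] [406.19810986 112.81389024]
```

Request:
{"method": "drive_tool", "body": {"commands": [{"hand":1,"translation":[0,0,-40],"angular":[0,0,0]},{"hand":1,"translation":[0,0,-75],"angular":[0,0,0]},{"hand":1,"translation":[0,0,-95],"angular":[0,0,0]},{"hand":1,"translation":[0,0,-110],"angular":[0,0,0]},{"hand":1,"translation":[0,0,-118],"angular":[0,0,0]},{"hand":1,"translation":[0,0,-118],"angular":[0,0,0]},{"hand":1,"translation":[0,0,-118],"angular":[0,0,0]}]}}

```text
t: 31.08
eef_pos: [0.5265, 0.0315, -0.0165]
tool_rot: [0.0, 0.979, 0.201, 0.001]
contact_force: [0.2, 0.1, -0.5]
gripper_width: 1.0
grasp_force: 0.0
```

Request:
{"method": "drive_tool", "body": {"commands": [{"hand":0.5,"translation":[0,0,0],"angular":[0,0,0]},{"hand":0.5,"translation":[0,0,0],"angular":[0,0,0]},{"hand":0.5,"translation":[0,0,0],"angular":[0,0,0]},{"hand":0.5,"translation":[0,0,0],"angular":[0,0,0]},{"hand":0.5,"translation":[0,0,0],"angular":[0,0,0]},{"hand":0.5,"translation":[0,0,0],"angular":[0,0,0]}], "force": 40}}

```text
t: 31.82
eef_pos: [0.5263, 0.0314, -0.0165]
tool_rot: [0.0, 0.98, 0.201, 0.0]
contact_force: [-1.1, -0.9, 6.2]
gripper_width: 0.672
grasp_force: 43.4
```

Request:
{"method": "drive_tool", "body": {"commands": [{"hand":0.5,"translation":[0,0,20],"angular":[0,0,0]},{"hand":0.5,"translation":[0,0,60],"angular":[0,0,0]},{"hand":0.5,"translation":[0,0,100],"angular":[0,0,0]},{"hand":0.5,"translation":[-13,56,110],"angular":[0,0,0]},{"hand":0.5,"translation":[-27,111,110],"angular":[0,0,0]},{"hand":0.5,"translation":[-41,166,110],"angular":[0,0,0]},{"hand":0.5,"translation":[-52,216,110],"angular":[0,0,0]},{"hand":0.5,"translation":[-59,246,100],"angular":[0,0,0]},{"hand":0.5,"translation":[-59,246,80],"angular":[0,0,0]},{"hand":0.5,"translation":[-59,246,50],"angular":[0,0,0]},{"hand":0.5,"translation":[-59,246,30],"angular":[0,0,0]},{"hand":0.5,"translation":[-59,246,30],"angular":[0,0,0]}]}}

```text
t: 33.33
eef_pos: [0.4661, 0.2758, 0.0115]
tool_rot: [0.001, 0.98, 0.201, -0.002]
contact_force: [-0.6, -0.1, -1.5]
gripper_width: 0.672
grasp_force: 43.2
```

Request:
{"method": "drive_tool", "body": {"commands": [{"hand":0.5,"translation":[0,0,-12],"angular":[0,0,0]},{"hand":0.5,"translation":[0,0,-20],"angular":[0,0,0]},{"hand":0.5,"translation":[0,0,-24],"angular":[0,0,0]},{"hand":0.5,"translation":[0,0,-24],"angular":[0,0,0]},{"hand":0.5,"translation":[0,0,-25],"angular":[0,0,0]}]}}

```text
t: 33.95
eef_pos: [0.4671, 0.2776, -0.0116]
tool_rot: [0.0, 0.979, 0.202, 0.0]
contact_force: [-3.7, -2.9, 12.8]
gripper_width: 0.672
grasp_force: 44.9
```

Request:
{"method": "drive_tool", "body": {"commands": [{"hand":1,"translation":[0,0,0.5],"angular":[0,0,0]},{"hand":1,"translation":[0,0,0.5],"angular":[0,0,0]},{"hand":1,"translation":[0,0,0.5],"angular":[0,0,0]},{"hand":1,"translation":[0,0,0.5],"angular":[0,0,0]},{"hand":1,"translation":[0,0,30],"angular":[0,0,0]},{"hand":1,"translation":[0,0,80],"angular":[0,0,0]},{"hand":1,"translation":[20,-40,110],"angular":[0,0,0]},{"hand":1,"translation":[46,-90,110],"angular":[0,0,0]},{"hand":1,"translation":[72,-140,110],"angular":[0,0,0]},{"hand":1,"translation":[98,-190,110],"angular":[0,0,0]},{"hand":1,"translation":[124,-240,110],"angular":[0,0,0]},{"hand":1,"translation":[143,-276,110],"angular":[0,0,0]}]}}

```text
t: 35.45
eef_pos: [0.6107, -0.0018, 0.0976]
tool_rot: [0.0, 0.98, 0.2, -0.0]
contact_force: [0.3, 1.3, 0.1]
gripper_width: 1.0
grasp_force: 0.0
```

Request:
{"method": "drive_tool", "body": {"commands": [{"hand":1,"translation":[0,0,0],"angular":[0,0,0]},{"hand":1,"translation":[0,0,-20],"angular":[0,0,0]},{"hand":1,"translation":[0,0,-50],"angular":[0,0,0]},{"hand":1,"translation":[0,0,-80],"angular":[0,0,0]},{"hand":1,"translation":[0,0,-100],"angular":[0,0,0]},{"hand":1,"translation":[0,0,-112],"angular":[0,0,0]},{"hand":1,"translation":[0,0,-112],"angular":[0,0,0]},{"hand":1,"translation":[0,0,-112],"angular":[0,0,0]}]}}

```text
t: 36.45
eef_pos: [0.6106, 0.0017, -0.0134]
tool_rot: [0.0, 0.979, 0.202, 0.001]
contact_force: [0.5, -0.6, 0.5]
gripper_width: 0.996
grasp_force: 0.0
```

Request:
{"method": "drive_tool", "body": {"commands": [{"hand":0.6,"translation":[0,0,0],"angular":[0,0,0]},{"hand":0.6,"translation":[0,0,0],"angular":[0,0,0]},{"hand":0.6,"translation":[0,0,0],"angular":[0,0,0]},{"hand":0.6,"translation":[0,0,0],"angular":[0,0,0]},{"hand":0.6,"translation":[0,0,0],"angular":[0,0,0]},{"hand":0.6,"translation":[0,0,0],"angular":[0,0,0]}], "force": 30}}

```text
t: 37.2
eef_pos: [0.6107, 0.0014, -0.0132]
tool_rot: [0.0, 0.98, 0.201, 0.001]
contact_force: [-1.4, 0.6, 6.7]
gripper_width: 0.745
grasp_force: 34.2
```

Request:
{"method": "drive_tool", "body": {"commands": [{"hand":0.6,"translation":[0,0,20],"angular":[0,0,0]},{"hand":0.6,"translation":[0,0,60],"angular":[0,0,0]},{"hand":0.6,"translation":[-5,30,100],"angular":[0,0,0]},{"hand":0.6,"translation":[-18,85,100],"angular":[0,0,0]},{"hand":0.6,"translation":[-31,140,100],"angular":[0,0,0]},{"hand":0.6,"translation":[-44,195,100],"angular":[0,0,0]},{"hand":0.6,"translation":[-57,245,100],"angular":[0,0,0]},{"hand":0.6,"translation":[-68,285,100],"angular":[0,0,0]},{"hand":0.6,"translation":[-73,305,90],"angular":[0,0,0]},{"hand":0.6,"translation":[-73,305,60],"angular":[0,0,0]},{"hand":0.6,"translation":[-73,305,30],"angular":[0,0,0]},{"hand":0.6,"translation":[-73,305,30],"angular":[0,0,0]}]}}

```text
t: 38.7
eef_pos: [0.5354, 0.3052, 0.0146]
tool_rot: [0.001, 0.979, 0.202, -0.002]
contact_force: [-0.5, -0.3, -0.3]
gripper_width: 0.746
grasp_force: 33.5
```

Request:
{"method": "drive_tool", "body": {"commands": [{"hand":0.6,"translation":[0,0,-12],"angular":[0,0,0]},{"hand":0.6,"translation":[0,0,-20],"angular":[0,0,0]},{"hand":0.6,"translation":[0,0,-24],"angular":[0,0,0]},{"hand":0.6,"translation":[0,0,-25],"angular":[0,0,0]},{"hand":0.6,"translation":[0,0,-25],"angular":[0,0,0]}]}}

```text
t: 39.33
eef_pos: [0.537, 0.3064, -0.0082]
tool_rot: [0.0, 0.98, 0.201, 0.0]
contact_force: [-2.1, -1.5, 6.4]
gripper_width: 0.741
grasp_force: 34.3
```

Contact is felt at the right height, so release, rise, step back and check.

Request:
{"method": "drive_tool", "body": {"commands": [{"hand":1,"translation":[0,0,0],"angular":[0,0,0]},{"hand":1,"translation":[0,0,0],"angular":[0,0,0]},{"hand":1,"translation":[0,0,0],"angular":[0,0,0]},{"hand":1,"translation":[0,0,0],"angular":[0,0,0]},{"hand":1,"translation":[0,0,30],"angular":[0,0,0]},{"hand":1,"translation":[-10,0,90],"angular":[0,0,0]},{"hand":1,"translation":[-30,-5,150],"angular":[0,0,0]},{"hand":1,"translation":[-50,-15,210],"angular":[0,0,0]},{"hand":1,"translation":[-70,-25,270],"angular":[0,0,0]},{"hand":1,"translation":[-70,-25,330],"angular":[0,0,0]},{"hand":1,"translation":[-70,-25,360],"angular":[0,0,0]},{"hand":1,"translation":[-70,-25,360],"angular":[0,0,0]}]}}

```text
t: 40.83
eef_pos: [0.4677, 0.2825, 0.3537]
tool_rot: [-0.001, 0.979, 0.201, 0.003]
contact_force: [-0.4, 0.7, -1.0]
gripper_width: 1.001
grasp_force: 0.0
```

Request:
{"method": "drive_tool", "body": {"commands": [{"hand":1,"translation":[0,0,0],"angular":[0,0,0]},{"hand":1,"translation":[0,0,0],"angular":[0,0,0]},{"hand":1,"translation":[0,0,0],"angular":[0,0,0]}]}}

```text
t: 41.2
eef_pos: [0.4665, 0.2812, 0.3497]
tool_rot: [0.0, 0.979, 0.202, -0.001]
contact_force: [0.9, -0.2, -0.1]
gripper_width: 1.0
grasp_force: 0.0
```

```bash
python3 - <<'E'
from h import *
o=bot.get_obs();print(o['t'],o['eef_pos'],o['tool_rot'])
im=save('wrist','w_end'); m=bot.camera_model('wrist'); m0=np.load('m_board.npy',allow_pickle=True).item()
def boxes(im,m):
    a=np.deg2rad(22.6); R=np.array([[np.cos(a),-np.sin(a)],[np.sin(a),np.cos(a)]]); c0=np.array([.497,.291]); s=2500
    def H(z):
        q=[(-.11,-.08),(.11,-.08),(.11,.08),(-.11,.08)]
        src=np.array([proj('wrist',[*(c0+R@np.array(p)),z],m) for p in q],np.float32)
        dst=np.array([[(.08-y)*s,(.11-x)*s] for x,y in q],np.float32)
        return cv2.warpPerspective(im,cv2.getPerspectiveTransform(src,dst),(400,550))
    h=H(.044); mk=np.zeros((550,400),np.uint8); mk[90:235,90:320]=((h.max(2)<75)[90:235,90:320])
    mk=cv2.morphologyEx(mk,cv2.MORPH_CLOSE,np.ones((25,25)))
    n,l,st,_=cv2.connectedComponentsWithStats(mk); i=1+np.argmax(st[1:,4]); 
    return cv2.minAreaRect(np.argwhere(l==i)[:,::-1].astype(np.float32))
i0=cv2.cvtColor(cv2.imread('pics/w_board.png'),cv2.COLOR_BGR2RGB)
print('enc before',boxes(i0,m0)); print('enc after',boxes(im,m))
for n,P in(('terminal',(.4679,.2776,.038)),('enclosure',(.5377,.3074,.03))): print(n,[(r['score'],r['position']) for r in bot.find_in('wrist',n)],proj('wrist',P))
t=save('top','t_end'); t0=cv2.imread('pics/t0.png')
for n in ('enclosure','terminal','heatsink','hexrod'): print('top',n,[(r['score'],r['position']) for r in bot.find_in('top',n)])
for z,n,P in ((0,'hs in vise',(.5031,-.2872,.1)),): print(n,proj('top',P))
for n in ('enclosure','terminal','heatsink','hexrod','copperblank'): bot
save('scene','s_end')
for n in ('enclosure','terminal','heatsink','hexrod','copperblank'): print('scene',n,[(r['score'],r['position']) for r in bot.find_in('scene',n)])
E
```

```text
41.2 [0.46654694 0.28115562 0.3496923 ] [ 2.17959706e-04  9.79468885e-01  2.01593007e-01 -9.56949889e-04]
enc before ((201.5, 165.5), (105.0, 153.0), 90.0)
enc after ((200.8769073486328, 165.79806518554688), (104.72994232177734, 153.94674682617188), 89.37040710449219)
terminal [(0.6, [324.1, 157.0]), (0.47, [324.4, 100.8])] [323.01015893 157.56231529]
enclosure [(0.83, [322.8, 100.2])] [323.26927196 102.0098979 ]
top enclosure []
top terminal [(0.61, [460.9, 181.1])]
top heatsink [(0.83, [467.7, 181.1])]
top hexrod []
hs in vise [471.33285995 178.70264053]
scene enclosure [(0.74, [339.1, 250.3])]
scene terminal [(0.74, [351.0, 233.6])]
scene heatsink [(0.66, [242.2, 131.7])]
scene hexrod []
scene copperblank [(0.78, [262.8, 259.9])]
```

The enclosure is back within 0.5 mm and 1°. The terminal is at its predicted pixel and the heat sink is in the vise, so I'm handing in.

```bash
python3 -c "
from station import bot
print(bot.hand_in())"
```

```text
the job is handed in; nothing more can be done
None
```

The job is handed in: the heat sink stands upright and centred in the vise gap, and the final camera check put the enclosure half within about 1 mm and the terminal block within about 2 mm of where they stood on the board. The hand-in returned no verdict. The copper blank reads unmoved, but the network did not pick up the hex rod in the end pictures; the arm's planned paths stayed clear of it.

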